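# Ready the mandoline: park the hand guard, open the blade three clicks and hold

## Task

Get the vegetable slicer ready for thick slices: set the black hand guard flat and square between the side rails at the loading end, with its flanges resting on the rail tops, close up to the end stop, and let go of it. Then, leaving the guard there, press the thickness lever down by its grip from shut to the third click and no further, counting the clicks as you feel them, and finish still holding the grip down at the third click, because the lever springs shut when it is let go. Leave the jar, the bowl and the pepper mill where they are.

Things in the scene. Friction and masses are not known exactly. Their poses are not given: they have to be found in the camera images.
- slicer: Metal mandoline slicer fixed level on a steel catch pan (182 x 334 mm, rim 66 high). Origin on the table under its middle; y along it, z up. Side rails: inner faces x = +-52, outer +-62, y -200 to 200, tops 100 up. Runway floor 14 below the rail tops. Loading end at -y: black end stop, inner face y = -190, top 110 up. Blade at y = 24. Thickness lever outside the -x rail, at x = -64 to -80.
- bay (a point): Guard's place on the slicer: midway between the rails, level with the rail tops (100 mm up), y = -132 of the slicer. A guard centred here stands 10 mm from the end stop; touching it or up to 25 mm off is still close up. Axes as the slicer's.
- guard: Black hand guard, 68 mm high, about 180 g, same both ways round. Origin: centre of underside. Foot 99 in x by 96 in y (lowest 4 mm only 94 x 90), 11 deep, drops between the rails with 2.5 mm play a side; flange 126 x 96, 11 to 17 up, rests on the rail tops; pad 70 x 84 to 23 up; upright handle 24 thick in x, 60 long in y, 23 to 68 up, pinched across x. Its y goes along the rails. 
- lever_pivot (a point): Pivot of the thickness lever, fixed on the slicer at x = -72, y = 30, z = 92 mm; axes as the slicer's. The lever turns about the slicer's x axis; its grip is 100 mm from the pivot.
- lever_grip: Grip of the thickness lever: black level sleeve that turns on its pin, 18 mm thick, 44 long along the slicer's x, sticking out to -x from the lever's end, free above and outside. Origin at its middle: 27 mm to -x of the pivot and 100 mm from the pivot's axis. Shut, the lever points to +y, 58 degrees above level; pressed, the grip swings down and to +y.
- thickness_lever (a joint): Lever angle, rad: 0 shut, grows as the grip goes down, stop at 1.13. Click stops at 0.227, 0.454, 0.681 (third), 0.908, 1.13. A spring always drives it back to shut. Pressing the grip along its arc takes 8 to 9 N just past a click stop (12 N or more if pushed straight down near shut), easing to 2 or 3 N just before the next, then jumps back up: this rise is the click. Shut counts as none.
- jar: Bystander: amber glass jar with a steel lid, 70 mm across, 100 mm high. Origin at its underside.
- bowl: Bystander: white bowl, 130 mm across, 48 mm high. Origin at its underside.
- mill: Bystander: turned dark wood pepper mill, 54 mm across, 152 mm high. Origin at its underside.
Not all that is in view belongs to the job. Several things have the shape of the guard; the one meant has the colours described above.

How it is judged:
By the outcome, as a careful person would: the job done as asked, in the order asked, and still so for the second after the job is handed in, while the arm keeps its last pose, push and grip.
It also fails if it takes over 67 s, if anything falls off the work surface, if the arm or the gripper's body presses on something with over 40 N, if the wrist force passes 120 N, or if a joint passes its speed limit or range.

## Robot

A 7-joint arm with a two-finger parallel gripper is mounted at the origin on the work surface. World frame = base frame: x ahead of the robot, y to its left, z up, the work surface at z = 0. Lengths are in m, angles in rad, forces in N, time in s.
With the tool pointing down it reaches from about 0.35 to 0.775 m from the base axis. Payload 3.1 kg.
Tool frame: the origin (TCP) lies on the mounting face of the last link; the fingertips stand 173 mm ahead of it and the grasp point (between the pads) lies 155 mm ahead of it; z points along the fingers, x is the direction in which the jaws open and shut, and the axes are right-handed (so a half turn about z gives the same grasp; the last joint's range is limited). The gripper opens to 85 mm and grips with 20 to 120 N. Pads are 22 mm wide; open, the fingers measure 114 mm over their backs; the gripper's body (76 mm by 85 mm) begins 54 mm behind the grasp point. The pads swing forward as they close: fully open they stand 13 mm farther back than shut.
Start: joints at [1.085, 0.311, 0.014, 1.512, -0.004, 1.319, -0.027], TCP at [0.236, -0.497, 0.405] pointing down, gripper open.
Joint ranges: [-2.7, 2.7], [-0.3, 1.91], [-1.27, 1.3], [0.12, 2.57], [-1.44, 4.58], [0.2, 2.03], [-3.05, 3.05]. Speed limits (rad/s): [2.79, 2.79, 3.14, 3.14, 3.14, 3.14, 3.14].

## Interface

Orientations are given as a unit quaternion [x, y, z, w].
In Python, from rig import manip, cams, finish_job gives the robot as it stands. Calls block until the motion is done:
- manip.move_ptp(position, orientation): joint-space move of the TCP to a pose.
- manip.move_l(position, attitude=None, v=0.15): straight line of the TCP; attitude=None keeps the orientation; v is the mean speed in m/s.
- manip.move_j(angles): joint-space move.
- manip.move_gripper(opening): finger opening in m; the grip force is fixed at half the most; returns when the fingers have stopped.
- manip.dwell(seconds).
- manip.inverse_kinematics(position, orientation): joint angles nearest the present ones, or None.
- manip.get_state(): the state.
- cams.get_image(name): name is "side" or "top"; returns a dict with "color" (384x512x3 uint8, red, green, blue), "depth" (384x512 float32, m along the optical axis (not along the pixel's ray), 0 where there is no reading), "fovy" (degrees; the focal length in pixels is half the picture's height over the tangent of half this angle, whatever the lens; pixels are square), "cx", "cy" (the principal point, pixels), "world_from_camera" (4x4, takes a point from camera to world coordinates). Camera axes: x right, y up, looking along -z (the intrinsics and any distortion apply to the point x, -y, -z); pixel columns grow to the right and rows downward; lengths in m; the calibration is good to about 2 mm. A picture is of the moment at which its call begins.
A pose or a line that the arm cannot do raises manip.PlanningError and nothing moves.
- finish_job(): hands the job in, once; it reports no verdict.
The state is a dict: "time_s": time; "joints": joint angles; "joint_velocities": joint speeds; "effort": joint torques, N m; "tcp_pos": TCP position; "tcp_rot": TCP orientation; "ft_force": force on the tool from outside, world axes, zero at the start; "wrist_torque": the same for the moment, N m; "grip_width": finger opening in m.
Only numpy, scipy, OpenCV 4.12 (cv2) and the standard library are available. Lean on these libraries where they do the work, as an engineer would, in place of code of your own. Each camera call takes 0.05 s, during which the arm holds its last target.

## Working session

There is one attempt and no reset: what is moved stays moved. The work goes in short steps, each a Python script; the robot and the scene stay as the last script left them, time stands still between calls to the robot, and variables do not carry over. Pictures are saved under pics/ and viewed, and the job is handed in when it is done.

```bash
ls; mkdir -p pics
python3 - <<'E'
from rig import manip, cams
import cv2,numpy as np
for n in ("side","top"):
    im=cams.get_image(n)
    cv2.imwrite(f"pics/{n}0.png",im["color"][:,:,::-1])
    np.savez(f"{n}0.npz",**im)
    print(n,im["fovy"],im["cx"],im["cy"],[k for k in im]); print(np.round(im["world_from_camera"],4)); print((im["depth"]>0).mean())
s=manip.get_state(); print(s)
E
```

```text
pics
side 49.25943518365455 255.94589780511092 192.47125525797208 ['color', 'depth', 'fovy', 'cx', 'cy', 'world_from_camera']
[[ 0.9605  0.1256 -0.2482  0.1962]
 [-0.2777  0.4861 -0.8286 -1.1909]
 [ 0.0166  0.8649  0.5018  0.7606]
 [ 0.      0.      0.      1.    ]]
0.9960835774739584
top 45.59332262551361 255.56354761895247 191.95965419371035 ['color', 'depth', 'fovy', 'cx', 'cy', 'world_from_camera']
[[ 0.0142  0.9895 -0.1438  0.3464]
 [-0.9999  0.0151  0.0051 -0.1011]
 [ 0.0073  0.1437  0.9896  1.3734]
 [ 0.      0.      0.      1.    ]]
0.9957834879557291
{'time_s': 0.1, 'joints': array([ 1.08531229,  0.311644  ,  0.01401008,  1.5128796 , -0.00439642,
        1.31919822, -0.02719863]), 'joint_velocities': array([ 0.00126219, -0.00090489, -0.00045773, -0.00353832,  0.00040123,
       -0.00213685,  0.00045789]), 'effort': array([ 4.93179668e-04, -3.80855513e+01,  1.46655114e-01, -2.31240928e+01,
        1.23079168e-02,  8.21832509e-03, -8.16895010e-06]), 'tcp_pos': array([ 0.23604601, -0.49646096,  0.4037372 ]), 'tcp_rot': array([ 8.45403742e-01, -5.34126775e-01, -9.12013692e-04, -5.18816945e-04]), 'ft_force': array([ 0.53011059,  0.06240787, -0.56584966]), 'wrist_torque': array([ 0.03566412, -0.01455006,  0.00701954]), 'grip_width': 0.08536534923776401}
```

View pics/side0.png

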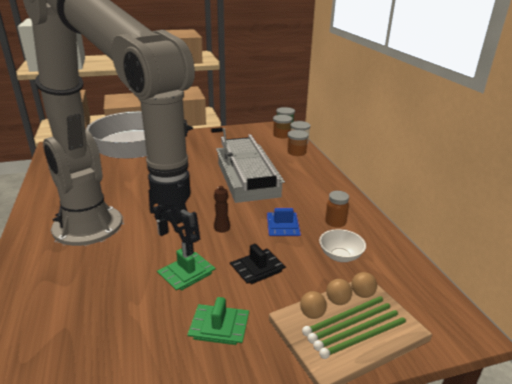

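View pics/top0.png

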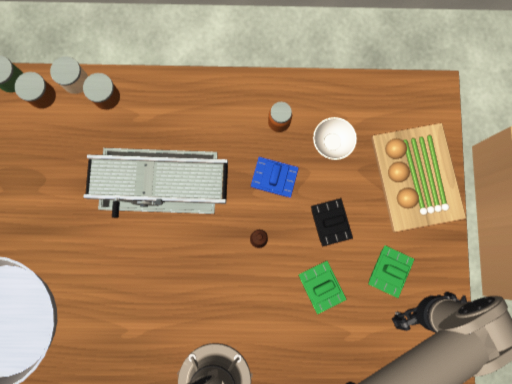

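The side view shows the black guard at about (257,263) and the slicer at (250,165), with its black loading end nearest the camera. The top view has the guard at (332,221), the slicer at (157,181), and the lever grip at (115,209) on the robot side.

Things that could be taken for the guard (top-view pixels):
- blue at (275,177)
- green at (322,287)
- green at (391,271)
- black at (332,221), which matches the description, so I choose it

Next is a close crop.

```bash
cat > h.py <<'E'
import numpy as np,cv2
def load(n): return dict(np.load(n))
def K(im):
    f=im["color"].shape[0]/2/np.tan(np.radians(float(im["fovy"]))/2); return f,float(im["cx"]),float(im["cy"])
def rays(im,uv):
    f,cx,cy=K(im); uv=np.atleast_2d(uv).astype(float)
    d=np.c_[(uv[:,0]-cx)/f,-(uv[:,1]-cy)/f,-np.ones(len(uv))]
    T=im["world_from_camera"]; return T[:3,3],d@T[:3,:3].T
def onz(im,uv,z):
    o,d=rays(im,uv); return o+d*((z-o[2])/d[:,2])[:,None]
def cloud(im):
    h,w=im["depth"].shape; u,v=np.meshgrid(np.arange(w),np.arange(h))
    o,d=rays(im,np.c_[u.ravel(),v.ravel()])
    return (o+d*im["depth"].ravel()[:,None]).reshape(h,w,3)
def proj(im,P):
    f,cx,cy=K(im);T=im["world_from_camera"];p=(np.atleast_2d(P)-T[:3,3])@T[:3,:3]
    return np.c_[cx+f*p[:,0]/-p[:,2],cy-f*p[:,1]/-p[:,2]]
E
python3 - <<'E'
from h import *
t=load("top0.npz");s=load("side0.npz")
a=cv2.resize(t["color"][135:225,75:240,::-1],None,fx=4.6,fy=4.6,interpolation=cv2.INTER_CUBIC)
cv2.imwrite("pics/ctop.png",a)
b=cv2.resize(t["color"][190:255,300:365,::-1],(400,400),interpolation=cv2.INTER_CUBIC)
c=cv2.resize(s["color"][235:290,220:300,::-1],(400,275),interpolation=cv2.INTER_CUBIC)
cv2.imwrite("pics/cg.png",np.hstack([b,np.vstack([c,np.zeros((125,400,3),np.uint8)])]))
a=cv2.resize(s["color"][120:205,200:295,::-1],None,fx=6.5,fy=6.5,interpolation=cv2.INTER_CUBIC)
cv2.imwrite("pics/cs.png",a)
for n,im in(("top",t),("side",s)):
    C=cloud(im)
    for uv in ([(250,300),(300,150),(150,300),(430,330)] if n=="top" else [(100,330),(300,200),(120,250)]): print(n,uv,C[uv[1],uv[0]].round(4))
E
```

```text
top (250, 300) [ 0.2252 -0.0964  0.0011]
top (300, 150) [ 0.6796 -0.2436 -0.0036]
top (150, 300) [0.2212 0.1966 0.0008]
top (430, 330) [ 0.1469 -0.6226  0.0009]
side (100, 330) [ 0.052  -0.4518  0.0028]
side (300, 200) [ 0.7092 -0.0218 -0.0017]
side (120, 250) [ 0.098  -0.1567  0.0008]
```

View pics/ctop.png

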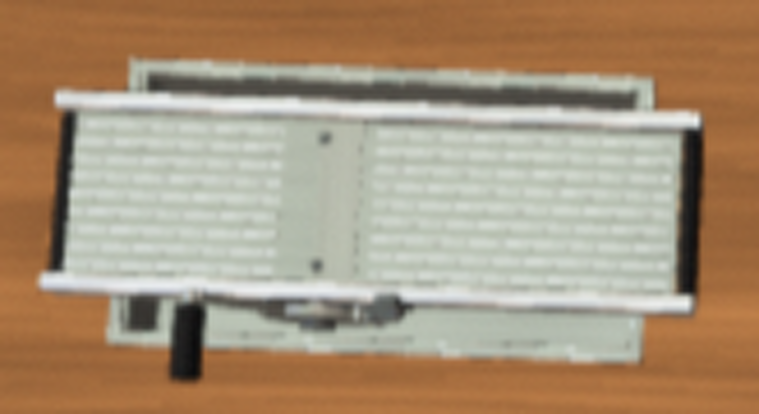

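View pics/cg.png

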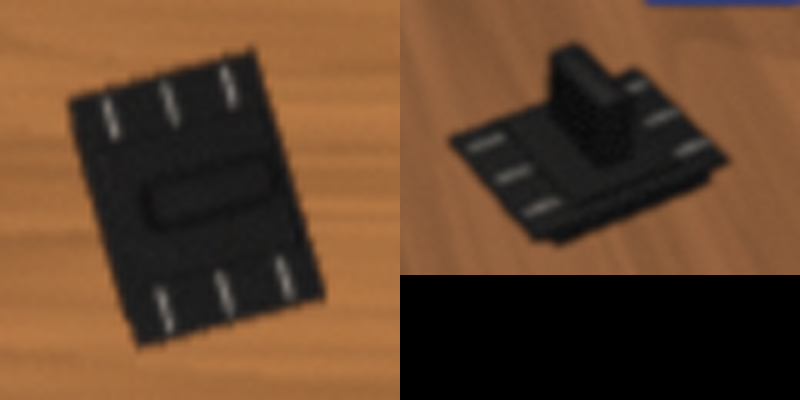

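View pics/cs.png

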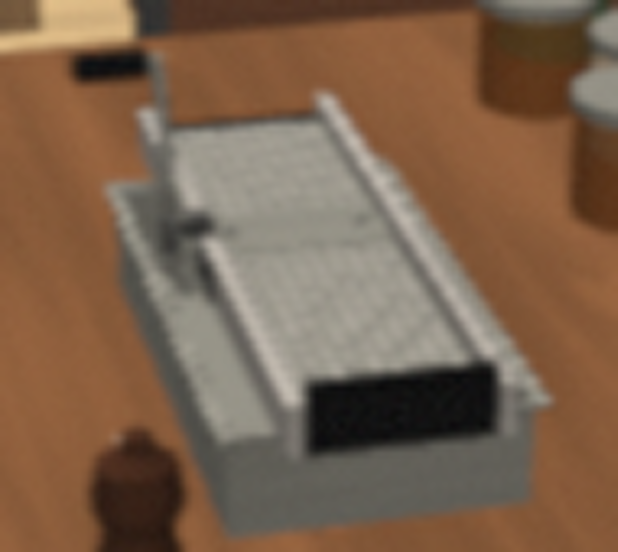

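The crop confirms the black guard, with its handle along the short 96 mm side. The slicer's loading end is at the image right (world -y). Now I'll measure.

```bash
cat > meas.py <<'E'
from h import *
def sub(im,uv): return uv
def rect(im,mask,z,off=(0,0)):
    m=mask.astype(np.uint8); n,l,st,c=cv2.connectedComponentsWithStats(m)
    i=1+np.argmax(st[1:,4]); m=(l==i).astype(np.uint8)
    cs,_=cv2.findContours(m,cv2.RETR_EXTERNAL,cv2.CHAIN_APPROX_NONE)
    p=max(cs,key=len)[:,0,:]+np.array(off)
    P=onz(im,p,z)[:,:2]*1000
    return cv2.minAreaRect(P.astype(np.float32)),p
def guard(t,x0,y0,x1,y1,z):
    c=t["color"][y0:y1,x0:x1].astype(int)
    return rect(t,cv2.morphologyEx((c.max(2)<75).astype(np.uint8),cv2.MORPH_CLOSE,np.ones((5,5))),z,(x0,y0))
E
python3 - <<'E'
from meas import *
t=load("top0.npz")
r,p=guard(t,300,190,365,255,0.017); print("guard@17",r)
hsv=cv2.cvtColor(t["color"],cv2.COLOR_RGB2HSV)
x0,y0=75,135;c=hsv[135:225,75:240]
m=((c[...,2]>195)&(c[...,1]<30))
# rails: component fits
n,l,st,ce=cv2.connectedComponentsWithStats(m.astype(np.uint8))
for i in range(1,n):
    if st[i,4]>60: print(st[i],ce[i])
C=cloud(t)
# rail tops: per column find brightest row near the expected
g=cv2.cvtColor(t["color"],cv2.COLOR_RGB2GRAY).astype(float)
for rows in ((150,166),(192,206)):
    pts=[]
    for u in range(95,222):
        col=g[rows[0]:rows[1],u]; w=np.clip(col-190,0,None)
        k=np.argmax(col); s=slice(max(k-3,0),k+4)
        pts.append((u,rows[0]+(np.arange(len(col))[s]*w[s]).sum()/max(w[s].sum(),1e-6)))
    pts=np.array(pts); W=onz(t,pts,0.1)
    vx,vy,X,Y=cv2.fitLine(W[:,:2].astype(np.float32),cv2.DIST_HUBER,0,.001,.001).ravel()
    res=(W[:,0]-X)*vy-(W[:,1]-Y)*vx
    print("rail",np.degrees(np.arctan2(-vx*np.sign(vy),abs(vy))),X,Y,vx,vy,np.std(res)*1e3)
    print(" x at y=0.1", X+(0.1-Y)*vx/vy)
E
```

```text
guard@17 ((457.34222412109375, -334.41357421875), (123.02549743652344, 95.70989227294922), 15.384864807128906)
[ 12  20 140   7 324] [78.70987654 23.22839506]
[ 17  26  45   7 192] [39.11979167 29.109375  ]
[ 81  29  65   7 255] [115.6745098   32.06666667]
[ 16  33  46  12 357] [38.22408964 38.67787115]
[   9   36  141   31 2111] [87.94078636 52.11132165]
rail -1.1937778 0.6234554 0.17099239 0.020833848 0.999783 0.5162638254925097
 x at y=0.1 0.621976
rail -1.1881977 0.511358 0.19148746 0.020736476 0.99978495 1.990393508626205
 x at y=0.1 0.5094605
```

Run:
```python
from meas import *
t=load("top0.npz");s=load("side0.npz")
cr=np.array([[57,98],[700,120],[40,282],[693,303]]);uv=(cr+.5)/4.6-.5+[75,135]
P=onz(t,uv,.1);print(P[:,:2].round(4), "centre",P[:,:2].mean(0), np.linalg.norm(P[0]-P[1]),np.linalg.norm(P[2]-P[3]))
# end profile along rails
g=cv2.cvtColor(t["color"],cv2.COLOR_RGB2GRAY).astype(float)
print(g[155:159,84:92].max(0),g[159:164,222:232].max(0)); print(g[193:199,80:90].max(0),g[198:204,220:230].max(0))
# black stop in the top view, z=.11
m=(t["color"].max(2)<70)
n,l,st,ce=cv2.connectedComponentsWithStats(m[135:225,75:240].astype(np.uint8))
for i in range(1,n):
    if st[i,4]>20: print(st[i],ce[i]+[75,135],onz(t,ce[i]+[75,135],.11 if st[i,3]>10 and st[i,0]>100 else .177))
# side view stop
m=(s["color"].max(2)<60)
n,l,st,ce=cv2.connectedComponentsWithStats(m[120:205,200:295].astype(np.uint8))
for i in range(1,n):
    if st[i,4]>20: print("side",st[i],ce[i]+[200,120])
```

```text
[[ 0.6276  0.3728]
 [ 0.62   -0.0246]
 [ 0.5129  0.3754]
 [ 0.506  -0.0229]] centre [0.56662904 0.17516972] 0.3974020341250112 0.3984143347246584
[110. 109. 126. 213. 219. 218. 219. 218.] [229. 229. 226. 224. 225. 129. 114. 117. 116. 117.]
[131. 130. 134. 173. 215. 220. 221. 225. 225. 226.] [227. 227. 226. 227. 221. 148. 127. 136. 137. 138.]
[11 25  5 34 76] [ 88.11842105 176.42105263] [[0.55512838 0.33742988 0.177     ]]
[148  28   5  36 136] [224.79411765 180.27941176] [[ 0.56176733 -0.02089268  0.11      ]]
[29 65  5  6 27] [105.77777778 202.44444444] [[0.48636941 0.28644913 0.177     ]]
[ 37  66   7  17 103] [115.32038835 209.18446602] [[0.46893367 0.26035856 0.177     ]]
side [12  8 11  4 38] [217.10526316 129.65789474]
side [ 47  56  30  14 310] [261.23548387 182.57419355]
side [ 15  72  13  13 130] [220.92307692 198.57692308]
```

Slicer centre is about (0.567, 0.175), with yaw -1.2°. The measured rail length is 398 mm against 400, and the spacing 112.5 mm against 114. The grip measures (0.469, 0.260), against a predicted (0.470, 0.260). The guard is at (0.457, -0.335), yaw 15.4°, with size 126 x 98 after the half-pixel edge correction. These all agree, so I'll grasp.

```bash
cat > geo.py <<'E'
import numpy as np
from scipy.spatial.transform import Rotation as R
SC=np.array([0.567,0.175]); YAW=np.radians(-1.19)
def s2w(x,y,z):
    c,s=np.cos(YAW),np.sin(YAW); return np.array([SC[0]+c*x-s*y, SC[1]+s*x+c*y, z])
def q(a): return (R.from_euler('z',a)*R.from_euler('x',np.pi)).as_quat()
E
python3 - <<'E'
from geo import *
from rig import manip,cams
import cv2
g=np.array([0.4573,-0.3352]);o=q(np.radians(15.4))
manip.move_ptp([*g,0.30],o)
manip.move_l([*g,0.204],v=0.1)
s=manip.get_state();print(s["time_s"],s["ft_force"].round(1),s["tcp_pos"].round(4))
manip.move_gripper(0.0)
s=manip.get_state();print(s["time_s"],s["grip_width"],s["ft_force"].round(1))
manip.move_l([*g,0.41],v=0.2)
s=manip.get_state();print(s["time_s"],s["grip_width"],s["ft_force"].round(1),s["tcp_pos"].round(4))
im=cams.get_image("side");cv2.imwrite("pics/side1.png",im["color"][:,:,::-1])
E
```

```text
2.3333 [ 0.3 -0.4  0.5] [ 0.4577 -0.3354  0.2047]
2.9167 0.023661181081511898 [ 0.2 -0.6  1.7]
4.1 0.023246510918577275 [ 0.8  0.7 -2.7] [ 0.4568 -0.335   0.4083]
```

View pics/side1.png

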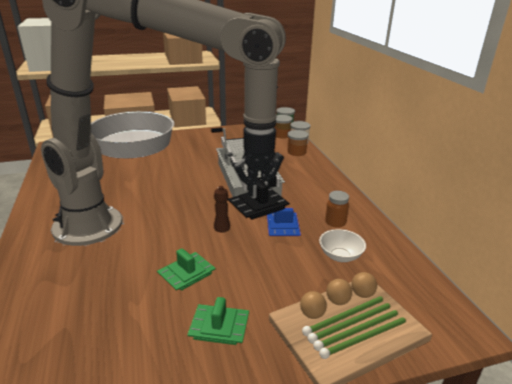

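The guard is held level at (260,203), with a grip width of 23 mm. Next I move above the bay and lower it while watching the force.

Run:
```python
from geo import *
from rig import manip,cams
import cv2
o=q(YAW); b=s2w(0,-130,0) if 0 else s2w(0,-0.130,0)
print(b)
manip.move_ptp([b[0],b[1],0.40],o)
manip.move_l([b[0],b[1],0.325],v=0.1)
s=manip.get_state();print(s["time_s"],s["tcp_pos"].round(4),R.from_quat(s["tcp_rot"]).as_euler('xyz',degrees=True).round(2),s["ft_force"].round(1))
for n in("side","top"):
    im=cams.get_image(n);cv2.imwrite(f"pics/{n}2.png",im["color"][:,:,::-1]);np.savez(n+"2.npz",**im)
    c=im["color"][100:215,190:310] if n=="side" else im["color"][130:230,150:270]
    cv2.imwrite(f"pics/{n}2c.png",cv2.resize(c[:,:,::-1],None,fx=5,fy=5,interpolation=cv2.INTER_CUBIC))
```

```text
[0.56430017 0.04502804 0.        ]
6.5167 [0.5647 0.0451 0.3257] [-1.7998e+02 -9.0000e-02 -1.2000e+00] [-0.   0.3 -2.2]
```

View pics/side2c.png

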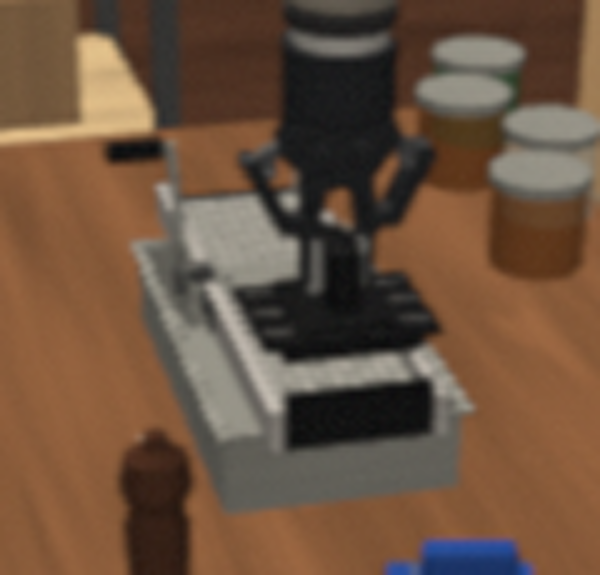

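View pics/top2c.png

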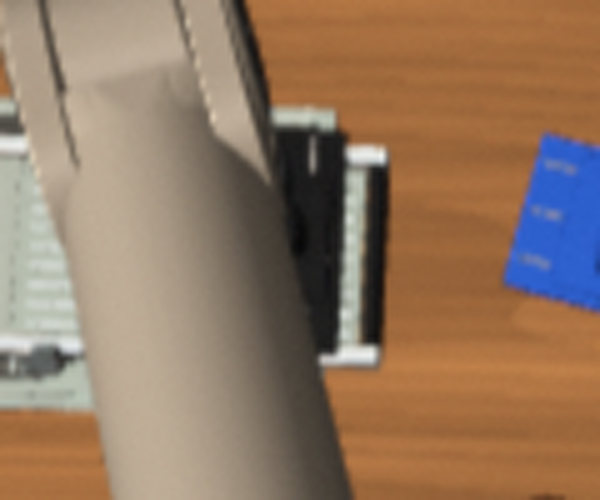

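Run:
```python
from meas import *
from geo import *
t=load("top2.npz")
g=cv2.cvtColor(t["color"],cv2.COLOR_RGB2GRAY).astype(float)
up=[];lo=[]
for u in (213,214,215,216): 
    c=g[150:162,u]; print(u,c.round(0)); 
for u in (214,215,216,217): print(u,g[195:207,u])
print("gap row",[ (r,g[r,212:230]) for r in (172,180,188)])
for v0 in (155.4,): pass
# bottom: flange
s=load("side2.npz")
print(onz(t,[(216,155),(216,201)],.1375), onz(t,[(224,159.5),(224,203)],.1))
```

```text
213 [118. 137. 172. 187. 156.  99.  56.  52.  57.  52.  58.  61.]
214 [116. 133. 170. 188. 182. 140.  74.  34.  33.  28.  30.  30.]
215 [117. 132. 166. 185. 184. 145.  73.  32.  29.  28.  28.  27.]
216 [116. 128. 161. 178. 175. 138.  69.  33.  29.  29.  29.  27.]
214 [ 32.  30.  31.  29.  34.  71. 165. 165. 102.  95.  90.  72.]
215 [ 30.  32.  29.  32.  32.  75. 178. 177. 122. 120. 122. 122.]
216 [ 30.  32.  37.  37.  41.  79. 181. 180. 126. 124. 129. 132.]
217 [ 59.  77.  91.  84. 109. 155. 205. 185. 125. 124. 129. 132.]
gap row [(172, array([ 29.,  29.,  28.,  24.,  24.,  28.,  55., 170., 185., 177., 154.,
        70.,  36.,  26.,  17.,  42., 100., 109.])), (180, array([ 29.,  27.,  30.,  21.,  27.,  38.,  93., 180., 190., 180., 135.,
        58.,  33.,  23.,  24.,  79., 110., 113.])), (188, array([ 29.,  29.,  28.,  23.,  27.,  48., 142., 192., 193., 174.,  84.,
        39.,  32.,  19.,  32., 102., 110., 110.]))]
[[ 6.27572743e-01  3.35348442e-03  1.37500000e-01]
 [ 4.99469423e-01 -6.00658994e-05  1.37500000e-01]] [[ 0.62337762 -0.01656883  0.1       ]
 [ 0.49879915 -0.01957518  0.1       ]]
```

Laterally, the guard centre is at x = 0.5637, against a slicer axis of 0.5634 at the same y, so it is aligned. The gap to the stop is about 12 mm. Lowering.

Run:
```python
from geo import *
from rig import manip,cams
b=s2w(0,-0.130,0)
manip.move_l([b[0],b[1],0.306],v=0.05)
for z in np.arange(0.304,0.2885,-0.0015):
    manip.move_l([b[0],b[1],z],v=0.03)
    s=manip.get_state();f=s["ft_force"];print(round(z,4),s["tcp_pos"].round(4),f.round(1))
    if f[2]>8: break
print(s["time_s"],s["grip_width"])
```

```text
0.304 [0.5643 0.0451 0.3041] [ 0.3 -0.4 -3. ]
0.3025 [0.5643 0.045  0.3024] [-0.2  0.  -1.4]
0.301 [0.5643 0.045  0.3009] [ 0.8 -0.4 -2.2]
0.2995 [0.5642 0.045  0.2993] [-0.9  0.2 -3.3]
0.298 [0.5642 0.045  0.2978] [-0.7 -0.8 -1.9]
0.2965 [0.5642 0.045  0.2964] [-0.1  0.5 -2.5]
0.295 [0.5642 0.045  0.2948] [-1.  -0.1 -2.3]
0.2935 [0.5643 0.045  0.2934] [ 0.1  0.1 -2.2]
0.292 [0.5642 0.0451 0.2934] [-3.2 -0.9  5.2]
0.2905 [0.5641 0.0452 0.2933] [-5.2 -1.5 12.3]
9.65 0.02362976177114733
```

Contact came at TCP z = 0.2934, against 0.293 expected for seated flanges. I'll relax, release and look.

Run:
```python
from geo import *
from rig import manip,cams
import cv2
b=s2w(0,-0.130,0)
manip.move_l([b[0],b[1],0.2928],v=0.03)
manip.move_gripper(0.085)
manip.move_l([b[0],b[1],0.42],v=0.15)
# go above the lever, jaws along slicer y
g=s2w(-0.102,0.030+0.1*np.cos(np.radians(58)),0)
manip.move_ptp([g[0]-0.15,g[1],0.43],q(YAW+np.pi/2))
s=manip.get_state();print(s["time_s"],s["joints"].round(2),s["grip_width"],s["ft_force"].round(1))
for n in("side","top"):
    im=cams.get_image(n);cv2.imwrite(f"pics/{n}3.png",im["color"][:,:,::-1]);np.savez(n+"3.npz",**im)
    c=im["color"][100:215,190:310] if n=="side" else im["color"][130:230,75:240]
    cv2.imwrite(f"pics/{n}3c.png",cv2.resize(c[:,:,::-1],None,fx=4.7,fy=4.7,interpolation=cv2.INTER_CUBIC))
```

```text
12.7667 [ 0.21  0.06 -0.96  1.78  0.05  1.33  0.78] 0.08489576519678026 [ 0.3 -0.8 -0.6]
```

View pics/side3c.png

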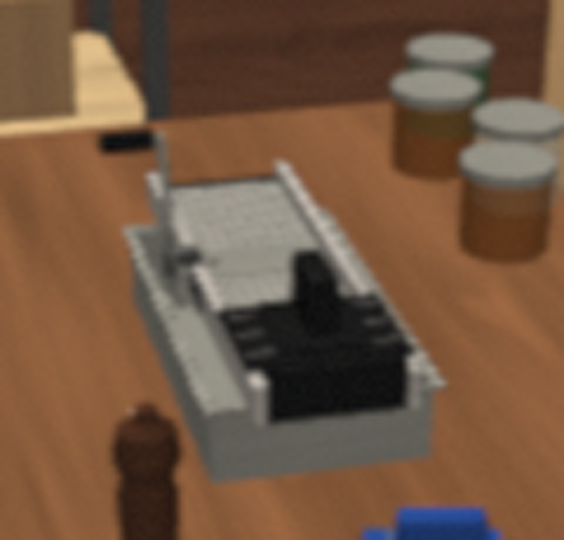

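View pics/top3c.png

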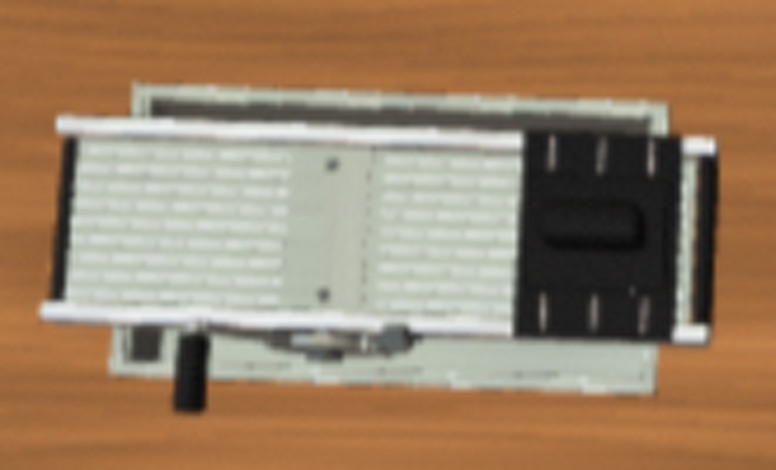

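The guard sits flat and square, with about 12 mm to the stop. Now I'll measure the grip from both views, then pinch it with the jaws along slicer y.

Run:
```python
from meas import *
from geo import *
t=load("top3.npz");s=load("side3.npz")
def cen(im,x0,y0,x1,y1,th):
    m=(im["color"][y0:y1,x0:x1].max(2)<th).astype(np.uint8)
    n,l,st,ce=cv2.connectedComponentsWithStats(m); i=1+np.argmax(st[1:,4]); print(st[i]); return ce[i]+[x0,y0]
a=cen(t,108,200,125,222,80);b=cen(s,205,122,228,138,80);print(a,b)
o1,d1=rays(t,a);o2,d2=rays(s,b);d1=d1[0];d2=d2[0]
A=np.c_[d1,-d2];k=np.linalg.lstsq(A,o2-o1,rcond=None)[0];p=o1+k[0]*d1;r=o2+k[1]*d2
print(p,r,np.linalg.norm(p-r)*1e3,"expected",s2w(-.099,.03+.1*np.cos(np.radians(58)),.092+.1*np.sin(np.radians(58))))
```

```text
[  4   1   8  17 107]
[ 6  6 12  5 49]
[115.3271028  209.13084112] [216.34693878 129.71428571]
[0.46919008 0.26068729 0.17588078] [0.47178075 0.26024887 0.17601388] 2.6308709522600604 expected [0.46974492 0.26003005 0.17680481]
```

Run:
```python
from geo import *
from rig import manip,cams
a=np.radians(58)
g=s2w(-0.103,0.030+0.1*np.cos(a)+0.0003,0.092+0.1*np.sin(a))
o=q(YAW+np.pi/2)
manip.move_gripper(0.05)
manip.move_ptp([g[0],g[1],0.40],o)
s=manip.get_state();print(s["time_s"],s["joints"].round(2),s["tcp_pos"].round(4),g.round(4))
manip.move_l([g[0],g[1],g[2]+0.155],v=0.08)
s=manip.get_state();print(s["tcp_pos"].round(4),s["ft_force"].round(1))
manip.move_gripper(0.0)
for i in range(3):
    manip.dwell(0.1);s=manip.get_state();print(s["time_s"],s["tcp_pos"].round(4),s["ft_force"].round(1),s["grip_width"])
```

```text
13.9667 [ 0.15  0.43 -0.97  1.54  0.36  1.36  0.7 ] [0.4656 0.2606 0.3995] [0.4658 0.2604 0.1768]
[0.4659 0.2607 0.3323] [ 0.2  0.3 -0.4]
15.475 [0.4659 0.2599 0.3323] [-0.5 -3.5  6. ] 0.01595134242686254
15.575 [0.4659 0.2599 0.3323] [-0.8 -4.1  5.6] 0.01640290193692079
15.675 [0.466  0.2599 0.3323] [-0.8 -3.5  5.1] 0.016204759273335322
```

The pinch is good, with only the spring pushing back. Now I'll follow the arc in small steps, easing off any radial force.

```bash
cat > arc.py <<'E'
from geo import *
from rig import manip,cams
import json,os
A0=np.radians(58); ST="arc.json"
def st(): return json.load(open(ST)) if os.path.exists(ST) else dict(th=0.0,dr=0.0)
def tgt(th,dr):
    a=A0-th; r=0.1+dr
    p=s2w(-0.103,0.030+r*np.cos(a)+0.0003,0.092+r*np.sin(a)); p[2]+=0.155; return p
def forces(th,n=3):
    fs=[]
    for _ in range(n): manip.dwell(0.02); fs.append(manip.get_state()["ft_force"])
    f=np.mean(fs,0); c,s=np.cos(YAW),np.sin(YAW); fx=c*f[0]+s*f[1]; fy=-s*f[0]+c*f[1]; a=A0-th
    return -(np.sin(a)*fy-np.cos(a)*f[2]), np.cos(a)*fy+np.sin(a)*f[2], fx, np.linalg.norm(f)
def actual():
    p=manip.get_state()["tcp_pos"]; d=p[:2]-SC; c,s=np.cos(YAW),np.sin(YAW)
    y=-s*d[0]+c*d[1]-0.0303; z=p[2]-0.155-0.092
    return A0-np.arctan2(z,y), np.hypot(y,z)
def step(th,dr):
    manip.move_l(tgt(th,dr),v=0.03)
    ft,fr,fx,F=forces(th); ta,ra=actual()
    s=manip.get_state()
    print(f"th {th:.3f} act {ta:.3f} r {ra*1e3:.1f} | press {ft:5.1f} rad {fr:5.1f} x {fx:4.1f} | w {s['grip_width']*1e3:.1f} t {s['time_s']:.1f}")
    if F>60: raise SystemExit("force")
    dr+=np.clip(1.2e-4*fr,-0.0008,0.0008)
    json.dump(dict(th=th,dr=dr),open(ST,"w"))
    return dr,ft
E
python3 - <<'E'
from arc import *
S=st();dr=S["dr"]
for th in (0.0,0.03,0.06,0.09,0.12,0.15): dr,ft=step(th,dr)
E
```

```text
th 0.000 act -0.007 r 100.2 | press   5.8 rad   2.8 x -1.5 | w 16.3 t 16.0
th 0.030 act 0.021 r 100.2 | press   6.9 rad   1.8 x -1.5 | w 16.2 t 16.3
th 0.060 act 0.054 r 100.2 | press   5.6 rad   0.8 x -1.2 | w 16.2 t 16.6
th 0.090 act 0.088 r 100.1 | press   4.9 rad  -0.9 x -0.1 | w 16.0 t 16.9
th 0.120 act 0.119 r 100.0 | press   4.5 rad  -1.8 x  0.7 | w 16.1 t 17.2
th 0.150 act 0.149 r 100.0 | press   3.1 rad  -2.7 x  0.7 | w 16.6 t 17.5
```

Run:
```python
from arc import *
S=st();dr=S["dr"];th=S["th"]
while th<0.40:
    th+=0.017; dr,ft=step(th,dr)
```

```text
th 0.167 act 0.167 r 99.9 | press   2.9 rad  -2.9 x  1.2 | w 16.2 t 17.8
th 0.184 act 0.190 r 99.8 | press  -1.3 rad  -3.5 x  2.6 | w 15.9 t 18.1
th 0.201 act 0.201 r 99.7 | press   2.6 rad  -1.0 x  2.2 | w 16.5 t 18.4
th 0.218 act 0.215 r 99.7 | press   6.0 rad   1.1 x  0.9 | w 16.3 t 18.7
th 0.235 act 0.228 r 99.8 | press   8.4 rad   2.1 x  0.2 | w 16.1 t 19.0
th 0.252 act 0.249 r 99.7 | press   6.1 rad  -0.0 x  0.9 | w 15.9 t 19.3
th 0.269 act 0.264 r 99.7 | press   7.5 rad   1.1 x  0.6 | w 16.2 t 19.6
th 0.286 act 0.283 r 99.7 | press   7.2 rad   0.4 x  1.3 | w 16.4 t 19.9
th 0.303 act 0.301 r 99.7 | press   6.9 rad   0.3 x  1.0 | w 15.9 t 20.2
th 0.320 act 0.319 r 99.6 | press   5.6 rad   0.2 x  1.5 | w 16.1 t 20.5
th 0.337 act 0.337 r 99.6 | press   5.1 rad  -0.8 x  1.4 | w 15.9 t 20.8
th 0.354 act 0.354 r 99.6 | press   4.5 rad  -1.4 x  1.7 | w 15.9 t 21.1
th 0.371 act 0.372 r 99.5 | press   4.5 rad  -0.2 x  2.5 | w 16.3 t 21.4
th 0.388 act 0.389 r 99.5 | press   3.7 rad  -0.6 x  2.5 | w 16.1 t 21.7
th 0.405 act 0.410 r 99.4 | press  -0.2 rad  -0.8 x  3.4 | w 15.7 t 22.0
```

Click 1 was felt as a drop at 0.19 and a rise to 8.4 N by 0.235. The drop before click 2 is now at 0.41. I'll continue through the click-2 rise and stop short of the third.

Run:
```python
from arc import *
S=st();dr=S["dr"];th=S["th"]
while th<0.60:
    th+=0.0165; dr,ft=step(th,dr)
```

```text
th 0.422 act 0.422 r 99.5 | press   2.3 rad  -1.2 x  3.1 | w 16.3 t 22.3
th 0.438 act 0.436 r 99.4 | press   4.3 rad   0.2 x  2.8 | w 16.0 t 22.6
th 0.455 act 0.450 r 99.4 | press   6.6 rad   0.2 x  1.9 | w 16.2 t 22.9
th 0.471 act 0.462 r 99.5 | press  10.0 rad   0.9 x  1.1 | w 16.2 t 23.2
th 0.488 act 0.474 r 99.6 | press  12.3 rad   1.1 x -0.0 | w 16.2 t 23.5
th 0.504 act 0.497 r 99.5 | press   7.6 rad  -0.3 x  1.8 | w 15.7 t 23.8
th 0.521 act 0.515 r 99.5 | press   6.9 rad   0.1 x  1.8 | w 15.6 t 24.1
th 0.537 act 0.532 r 99.4 | press   7.7 rad   0.3 x  1.6 | w 16.2 t 24.4
th 0.554 act 0.550 r 99.4 | press   6.1 rad  -0.2 x  2.4 | w 15.9 t 24.7
th 0.570 act 0.568 r 99.4 | press   5.8 rad  -0.3 x  2.0 | w 16.1 t 25.0
th 0.587 act 0.587 r 99.3 | press   3.8 rad  -0.8 x  2.5 | w 15.7 t 25.3
th 0.603 act 0.603 r 99.2 | press   3.9 rad  -1.4 x  3.1 | w 15.9 t 25.6
```

Click 2 is felt: drop at 0.41, rise to 12 N at 0.474, then break-away. Now fine steps to the third drop and rise.

Run:
```python
from arc import *
S=st();dr=S["dr"];th=S["th"];mn=9
while th<0.682:
    th+=0.009; dr,ft=step(th,dr); mn=min(mn,ft)
    if mn<2 and ft>5.5 and th>0.66: print("third click");break
```

```text
th 0.612 act 0.613 r 99.2 | press   2.7 rad  -0.2 x  2.9 | w 15.8 t 25.9
th 0.621 act 0.622 r 99.2 | press   3.4 rad  -0.5 x  3.1 | w 16.2 t 26.2
th 0.630 act 0.634 r 99.1 | press   0.2 rad   0.1 x  4.5 | w 16.1 t 26.5
th 0.639 act 0.640 r 99.2 | press   0.5 rad  -0.0 x  4.0 | w 16.1 t 26.8
th 0.648 act 0.647 r 99.2 | press   2.7 rad   0.4 x  3.5 | w 15.8 t 27.1
th 0.657 act 0.656 r 99.2 | press   3.1 rad  -0.4 x  2.8 | w 15.9 t 27.4
th 0.666 act 0.664 r 99.2 | press   5.2 rad   0.7 x  2.8 | w 16.1 t 27.7
th 0.675 act 0.672 r 99.2 | press   5.5 rad   0.8 x  2.6 | w 16.1 t 28.0
th 0.684 act 0.679 r 99.2 | press   7.6 rad  -0.1 x  2.1 | w 15.6 t 28.3
third click
```

The third rise is felt: drop at 0.634, then 7.6 N at 0.679, with no break-away. A last look before handing in.

Run:
```python
from arc import *
import cv2
manip.dwell(0.5); print(actual(),forces(st()["th"],5),manip.get_state()["time_s"])
fr=[]
for n in("side","top"):
    im=cams.get_image(n);np.savez(n+"4.npz",**im)
    c=im["color"][100:250,170:370] if n=="side" else im["color"][90:240,70:270]
    fr.append(cv2.resize(c[:,:,::-1],(400,300),interpolation=cv2.INTER_CUBIC))
    cv2.imwrite(f"pics/{n}4.png",im["color"][:,:,::-1])
cv2.imwrite("pics/c4.png",np.hstack(fr))
```

```text
(np.float64(0.6787746777625531), np.float64(0.09924385162567687)) (np.float64(7.742424524982401), np.float64(0.3046199981009261), np.float64(2.1951200895196097), np.float64(8.053352288066415)) 28.8583
```

View pics/c4.png

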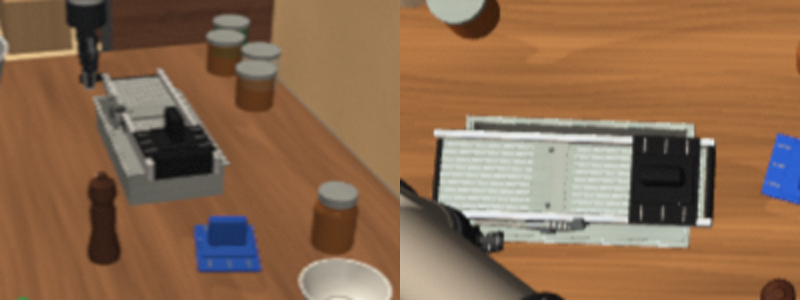

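View pics/side4.png

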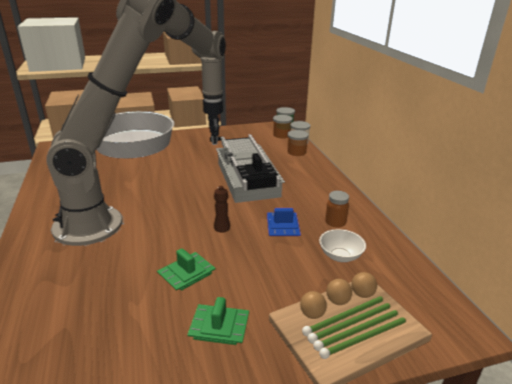

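The guard is unmoved on the rails at (262,172) in the side view. The gripper is holding the grip at (214,135). The jar, bowl and mill are where they started. Handing in.

```bash
python3 -c "
from rig import finish_job
print(finish_job())"
```

```text
the job is handed in; nothing more can be done
None
```

I set the black guard on the rails, let go of it, and pressed the thickness lever to the third click. I handed the job in with the gripper still holding the grip down.

- **Guard:** it touched down at TCP height 0.2934 m, against 0.293 expected for flanges resting on the rail tops. The top view after release showed it flat and square, about 12 mm from the end stop, and the last pictures show it still there.
- **Lever:** I felt three clicks, each a drop followed by a rise:
  - Click 1 dropped at 0.19 rad and rose to 8 N.
  - Click 2 dropped at 0.41 rad and rose to 12 N before it let go.
  - Click 3 dropped at 0.634 rad and rose to 7.6 N, where I stopped.
- **Final hold:** the lever held steady at 0.679 rad, against 0.681 for the third click, with about 7.7 N on the grip. The angle comes from the arm's position, so it could be off by about 0.02 rad.
- **Other checks:** the jar, bowl and mill look unmoved in the last pictures. The clock stood at about 29 s of the 67 s allowed.
- **Small disagreements:** the drops came about 0.04 rad before each nominal click angle, and the force fell to about 0 N or just below rather than the 2 to 3 N described. The grip read 16 mm across its 18 mm sleeve. No check failed.

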